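# Make up the gluing kit and the cleaning kit on a fossil preparation bench

## Robot

A 6-joint arm with a two-finger parallel gripper is mounted at the origin on the work surface. World frame = base frame: x ahead of the robot, y to its left, z up, the work surface at z = 0. Lengths are in m, angles in rad, forces in N, time in s.
With the tool pointing down it reaches from about 0.25 to 0.775 m from the base axis. Payload 4 kg.
Tool frame: the origin (TCP) lies between the finger pads; the fingertips stand 14 mm ahead of it and the grasp point (between the pads) lies 5 mm behind it (nose_length is the distance from the TCP to the fingertips, in m); z points along the fingers, y is the line along which they close (so a half turn about z gives the same grasp; the last joint's range is limited). The gripper opens to 94 mm and grips with 3 to 60 N. Pads are 16 mm wide; open, the fingers measure 119 mm over their backs; the gripper's body (75 mm by 177 mm) begins 78 mm behind the grasp point.
Start: joints at [-1.326, 0.087, 1.371, -0, 1.684, -0.103], TCP at [0.187, -0.517, 0.22] pointing down, gripper open.
Joint ranges: [-3.1, 3.1], [-0.76, 2.03], [0.27, 2.55], [-1.08, 4.22], [0.17, 2.65], [-2.57, 2.57]. Speed limits (rad/s): [2.79, 2.79, 3.14, 3.14, 3.14, 3.14].

## Interface

Orientations are given as [roll, pitch, yaw] about the fixed x, y, z axes, in that order (R = Rz(yaw) Ry(pitch) Rx(roll)).
In Python, from bench import * gives the robot as it stands.
- The arm moves only by the tool move_arm, never from a script. Its argument "steps" is one flat list of numbers, 7 for each row, row after row: the turn, a rotation vector about the world's x, y, z in rad, then the shift along the world's x, y, z in m, then the opening, from 0 (shut) to 1 (fully open). A call has 1 to 12 rows; each row is the pose to reach, as a shift and turn from the pose commanded when the call began; what a row does not reach only later rows make up. A row lasts 1/10 s, in which the tool goes at most 50 mm and 8.59 degrees, less where a joint would pass 70% of its speed; a pose out of reach is approached as far as the arm can. A call with a gripper value outside its range is refused whole. The fingers move at their own pace and stop on an object; the grip force is fixed at half the most. Time passes only in rows, so rows that repeat a pose let the fingers close. It gives the time, the measured TCP pose, the force, the opening and the grip force at its end, in the units of the state.
- get_obs(): the state, without advancing time (a new reading comes with each control period).
- snapshot(name): name is "scene" or "top" or "wrist"; returns (picture, depth): 384x512x3 uint8, red, green, blue; 384x512 float32, m along the optical axis (not along the pixel's ray), 0 where there is no reading.
- camera_model(name): a dict with "fx", "fy", "cx", "cy" (pixels), "rvec" (rotation vector, rad) and "tvec" (3), from world to camera coordinates, as OpenCV has them. Camera axes: x right, y down, z forward; pixel columns grow to the right and rows downward; lengths in m; the calibration is good to about 2 mm. A picture is of the moment at which its call begins: read the wrist's pose just before it. camera_model takes no time and is no camera call; for the wrist camera it gives the pose at the moment of the call.
- close_job(): hands the job in; it is judged then, once.
Trained networks look in the newest picture that a camera, given by its name, has taken for a name from the list of things; names that differ only in an ending like _2 or _b are one class to them, and where a whole thing is asked for, a point or a joint stands for the part that bears it (a point fixed in the world has none). Each returns a list of dicts, best first, with "score" (0 to 1); they miss things now and then, are a little off and sometimes report something else, mostly with a low value. They report only what shows in the picture. A call takes as long as a camera call. They do not tell look-alikes from the thing itself.
- silhouettes(camera, target): "pixels" (384x512 bool, what is visible of it) and "uv" ([column, row] in pixels, amid what is visible of it).
- spot_point(camera, target): "uv" ([column, row] in pixels: a listed point, or the origin of a listed thing).
The state is a dict: "time": time; "joint_positions": joint angles; "qvel": joint speeds; "joint_torque": joint torques, N m; "tool_pos": TCP position; "ee_rot": TCP orientation; "wrist_force": force on the tool from outside, world axes, zero at the start; "wrist_torque": the same for the moment, N m; "width": finger opening in m; "finger_force": force on a finger pad.
Only numpy, scipy, OpenCV 4.12 (cv2) and the standard library are available. Lean on these libraries where they do the work, as an engineer would, in place of code of your own. Each camera call takes 0.05 s, during which the arm holds its last target. There are 200 camera calls.

## Task

Make up two work kits in the empty card trays: into the long tray both halves of the broken fish slab, fossil side up and in line with their broken ends facing each other about a finger's width apart, and the amber jar of adhesive, upright; into the square tray the ammonite and the brush. Everything lies flat on its tray's floor, nothing on top of another thing or leaning on a wall; set the fossils and the jar down gently, never dropping them. Leave the vertebra, the white glue bottle and the tape roll where they are.

Things in the scene. Friction and masses are not known exactly. Their poses are not given: they have to be found in the camera images.
- long_tray: Empty open kraft-card tray with flared walls, the oblong one and the longest on the bench, fixed to the bench. Inner floor 100 x 220 mm (x by y), rim 134 x 254 mm, 30 mm high; walls and floor 3 mm thick, so the floor's top is 3 mm above the origin. Origin: centre of the underside, at bench height. Its y axis runs along the long side, z up; it is turned by up to 0.17 rad.
- square_tray: Empty open kraft-card tray with flared walls, the single square one (not the pile of nested trays), fixed to the bench. Inner floor 140 x 140 mm, rim 172 x 172 mm, 30 mm high; floor's top 3 mm above the origin. Origin: centre of the underside, at bench height; x and y along its sides, z up; it is turned by up to 0.17 rad.
- head_half: Half of a broken sand-coloured stone slab, fossil side up, with the dark skull and front ribs of a fish. 46 mm wide (x) x 58 mm long (y) x 18 mm thick, the skull standing 3 mm higher; 0.13 kg. Origin: centre of the underside; z up out of the fossil face; the broken (zigzag) end is at -y, the skull towards +y. The long sides (x = -23 and +23 mm) are straight and parallel: grip there.
- tail_half: The other half of the same slab, with the dark back ribs and the forked tail of the fish. Same size: 46 mm wide (x) x 58 mm long (y) x 18 mm thick, 0.13 kg. Origin: centre of the underside; z up out of the fossil face; the broken (zigzag) end is at +y, the tail fork towards -y. The long sides (x = -23 and +23 mm) are straight and parallel.
- jar: Small round amber glass jar of adhesive with a paper band and a white screw cap, standing. Body 46 mm in diameter up to 28 mm height, cap 42 mm in diameter from 42 mm height up, 58 mm high in all; 0.09 kg. Origin: centre of the underside; z up.
- ammonite: Ammonite: a brown ribbed spiral shell lying flat, a rounded disc 61 x 51 mm (x by y) and 20 mm thick, with upright sides that can be gripped across any direction; 0.11 kg. Origin: centre of the underside; z up.
- brush: Flat cleaning brush lying on the bench, 120 mm long along its x axis: round wooden handle 20 mm thick from x = -60 to -5 mm, steel ferrule 42 mm wide, grey bristles to x = +60 mm; all 20 mm high; 0.05 kg, balance point near x = -7 mm. Origin: middle of its length, on the underside; z up.
- vertebra: Bystander, leave alone: pale bone vertebra, a spool 48 mm in diameter and 34 mm high standing on its end, with three short processes (reaching 34 mm from the origin in x, 49 mm in +y). Origin: centre of the spool's underside.
- glue_bottle: Bystander, leave alone: white plastic squeeze bottle with an orange nozzle, 40 mm in diameter, 110 mm high, standing. Origin: centre of the underside.
- tape_roll: Bystander, leave alone: white roll of tape lying flat, 76 mm outside diameter, 22 mm high. Origin: centre of the underside.
Not all that is in view belongs to the job. Leave any blue look-alike of the tail_half alone. Of the things that look like the brush, take the one that is farthest to the robot's left at the start.

How it is judged:
At the end, for the whole second after the job is handed in: Halves and jar on the long tray's floor, ammonite and brush on the square one's, flat and face up (underside under 7 mm off the floor, tilt under 0.12 rad), at rest. Each half's origin 50 to 93 mm beyond the other's, on its broken end's side, within 25 mm sideways (x of head_half in the frame of long_tray between -0.05 and 0.05 m and y of head_half in the frame of long_tray between -0.11 and 0.11 m and z of head_half in the frame of long_tray between -0.002 and 0.01 m and angle between each of head_half, tail_half, jar, ammonite, brush's own z axis and vertical below 0.12 rad and linear speed of each of head_half, tail_half, jar, ammonite, brush below 0.02 m/s and x of tail_half in the frame of long_tray between -0.05 and 0.05 m and y of tail_half in the frame of long_tray between -0.11 and 0.11 m and z of tail_half in the frame of long_tray between -0.002 and 0.01 m and x of jar in the frame of long_tray between -0.05 and 0.05 m and y of jar in the frame of long_tray between -0.11 and 0.11 m and z of jar in the frame of long_tray between -0.002 and 0.01 m and x of ammonite in the frame of square_tray between -0.07 and 0.07 m and y of ammonite in the frame of square_tray between -0.07 and 0.07 m and z of ammonite in the frame of square_tray between -0.002 and 0.01 m and x of brush in the frame of square_tray between -0.07 and 0.07 m and y of brush in the frame of square_tray between -0.07 and 0.07 m and z of brush in the frame of square_tray between -0.002 and 0.01 m and y of head_half in the frame of tail_half between 0.05 and 0.093 m and y of tail_half in the frame of head_half between -0.093 and -0.05 m and x of head_half in the frame of tail_half between -0.025 and 0.025 m and x of tail_half in the frame of head_half between -0.025 and 0.025 m); the robot touches nothing.
It fails at once if a fossil or the jar is dropped (out of the fingers and faster than 0.7 m/s, a fall of about 25 mm) ((linear speed of head_half above 0.7 m/s and contact force between the fingers and head_half below 0.05 N) or (linear speed of tail_half above 0.7 m/s and contact force between the fingers and tail_half below 0.05 N) or (linear speed of ammonite above 0.7 m/s and contact force between the fingers and ammonite below 0.05 N) or (linear speed of jar above 0.7 m/s and contact force between the fingers and jar below 0.05 N)).
It fails at once if the vertebra is moved by more than 25 mm (distance of vertebra from where it was at the start of the episode above 0.025 m).
It fails at once if the glue bottle is moved by more than 25 mm (distance of glue_bottle from where it was at the start of the episode above 0.025 m).
It fails at once if the tape roll is moved by more than 25 mm (distance of tape_roll from where it was at the start of the episode above 0.025 m).
It also fails if it takes over 115 s, if anything falls off the work surface, if the arm or the gripper's body presses on something with over 40 N, if the wrist force passes 120 N, or if a joint passes its speed limit or range.

## Working session

There is one attempt and no reset: what is moved stays moved. The work goes in short steps, Python scripts to look and compute and a tool call to move; the robot and the scene stay as the last step left them, time stands still between calls to the robot, and variables do not carry over. Pictures are saved under pics/ and viewed, at most 14 in all, crops included, and the job is handed in when it is done.

Besides the shell and the picture viewer there is one more tool, called after "Emit:" in YAML: its name, and indented under it one key for each argument. move_arm: Moves the arm, as the interface text tells. Its arguments: {"type":"object","properties":{"steps":{"type":"array"}},"required":["steps"]}

```bash
mkdir -p pics; ls; cat > h.py <<'E'
from bench import *
import numpy as np, cv2
def world(cam,uv,depth=None,z=None):
    m=camera_model(cam);R=cv2.Rodrigues(np.array(m["rvec"],float))[0];t=np.array(m["tvec"],float).ravel()
    uv=np.atleast_2d(np.array(uv,float))
    r=np.c_[(uv[:,0]-m["cx"])/m["fx"],(uv[:,1]-m["cy"])/m["fy"],np.ones(len(uv))]
    C=-R.T@t; d=r@R
    s=np.asarray(depth,float).reshape(-1,1) if depth is not None else ((z-C[2])/d[:,2])[:,None]
    return C+d*s
def cloud(cam,dep):
    h,w=dep.shape;v,u=np.mgrid[:h,:w]
    return world(cam,np.c_[u.ravel(),v.ravel()],dep.ravel()).reshape(h,w,3)
E
python3 - <<'E'
from h import *
for c in ["top","scene"]:
    p,d=snapshot(c); cv2.imwrite(f"pics/{c}0.png",cv2.resize(p[:,:,::-1],(800,600),interpolation=cv2.INTER_CUBIC))
    X=cloud(c,d)
    np.savez(f"{c}0.npz",p=p,d=d,X=X)
    for n in ["long_tray","square_tray","head_half","tail_half","jar","ammonite","brush","vertebra","glue_bottle","tape_roll"]:
        for s in silhouettes(c,n)[:4]:
            m=s["pixels"]&(d>0)
            if m.sum()<10: continue
            q=X[m];q=q[q[:,2]>0.008]
            if len(q)<10: continue
            (a,b),wh,an=cv2.minAreaRect(q[:,:2].astype(np.float32)*1000)
            print(c,n,round(s["score"],2),np.round(s["uv"]),m.sum(),"rect",np.round([a,b,*wh,an],0),"z",np.round(np.percentile(q[:,2],[50,98])*1000))
E
```

```text
pics
top long_tray 0.95 [172. 212.] 3728 rect [444. 165. 139. 260.   4.] z [20. 32.]
top long_tray 0.72 [295. 213.] 3326 rect [ 444. -219.  177.  177.   85.] z [20. 33.]
top square_tray 0.9 [292. 214.] 3286 rect [ 444. -219.  177.  177.   85.] z [21. 33.]
top square_tray 0.56 [283. 144.] 197 rect [ 664. -180.   44.   52.   47.] z [31. 38.]
top head_half 0.55 [165. 139.] 252 rect [673. 191.  47.  55.  16.] z [17. 24.]
top tail_half 0.75 [318. 151.] 257 rect [ 646. -288.   46.   56.   10.] z [17. 23.]
top tail_half 0.72 [131. 149.] 236 rect [639. 284.  43.  43.   6.] z [55. 63.]
top tail_half 0.6 [342. 137.] 261 rect [ 702. -380.   54.   48.   15.] z [17. 24.]
top tail_half 0.33 [224. 130.] 241 rect [700.  12.  45.  56.  77.] z [15. 23.]
top jar 0.67 [133. 147.] 251 rect [639. 284.  43.  43.   6.] z [55. 63.]
top ammonite 0.65 [222. 132.] 246 rect [701.  12.  47.  57.  73.] z [15. 23.]
top brush 0.97 [348. 267.] 366 rect [ 286. -396.  117.   40.   66.] z [18. 24.]
top brush 0.82 [257. 134.] 341 rect [686. -93.  40. 119.  81.] z [18. 24.]
top vertebra 0.71 [282. 145.] 214 rect [ 661. -1
[... 902 characters left out ...]
ct [644. 279.  42.  42.  66.] z [41. 59.]
scene ammonite 0.72 [341. 234.] 359 rect [704.  10.  48.  55.  80.] z [15. 20.]
scene brush 0.96 [297. 255.] 759 rect [688. -96.  42. 119.  82.] z [17. 21.]
scene brush 0.74 [119. 181.] 531 rect [ 289. -401.  119.   42.   69.] z [16. 20.]
scene vertebra 0.62 [257. 256.] 576 rect [ 662. -184.   56.   56.   37.] z [30. 34.]
scene glue_bottle 0.74 [366. 212.] 558 rect [697.  82.  40.  24.  38.] z [57. 99.]
scene tape_roll 0.6 [339. 236.] 377 rect [703.   9.  45.  57.  77.] z [15. 20.]
scene tape_roll 0.56 [123. 254.] 749 rect [ 550. -433.   75.   74.   29.] z [19. 22.]
scene tape_roll 0.24 [208. 267.] 633 rect [ 648. -290.   49.   57.   12.] z [17. 19.]
```

View pics/top0.png

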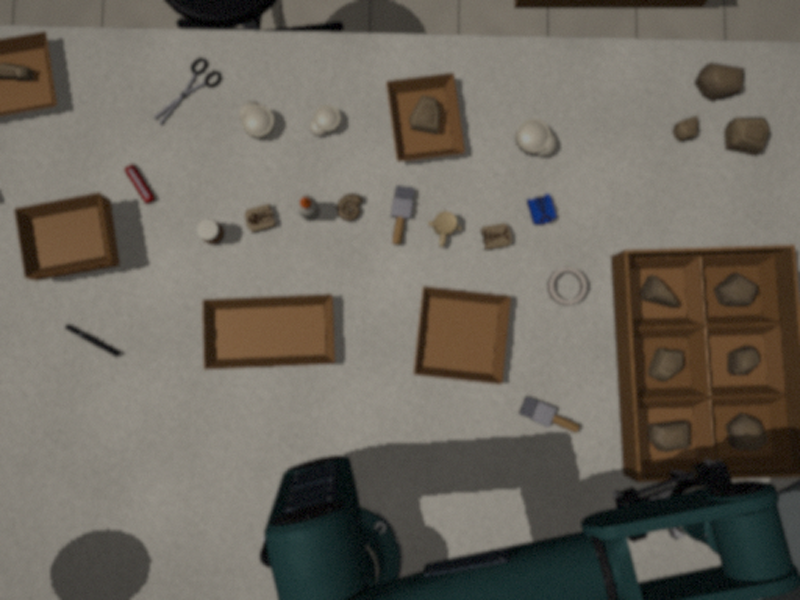

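View pics/scene0.png

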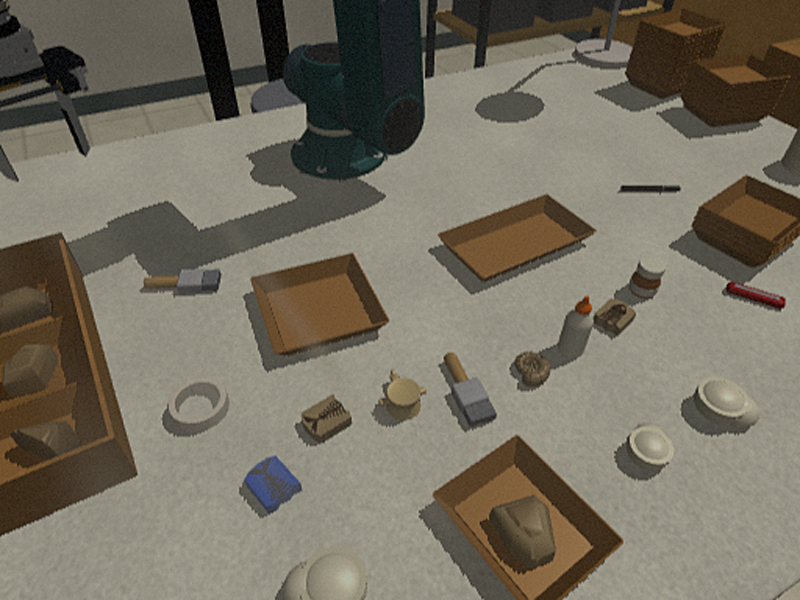

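```bash
cat > rect.py <<'E'
from h import *
def patch(cam,p,cx,cy,z,half=0.06,n=260):
    # rectified: right=-y, up=+x
    g=np.linspace(-half,half,n)
    Y,Xx=np.meshgrid(cy-g,cx-g)
    P=np.c_[Xx.ravel(),Y.ravel(),np.full(n*n,z)]
    m=camera_model(cam);K=np.array([[m["fx"],0,m["cx"]],[0,m["fy"],m["cy"]],[0,0,1]],float)
    uv=cv2.projectPoints(P,np.array(m["rvec"],float),np.array(m["tvec"],float),K,None)[0].reshape(n,n,2).astype(np.float32)
    return cv2.remap(p,uv[:,:,0],uv[:,:,1],cv2.INTER_CUBIC)
E
python3 - <<'E'
from rect import *
L=[(.674,.190,.018),(.647,-.289,.018),(.702,.011,.018),(.687,-.095,.018),(.662,-.183,.03),(.642,.281,.05)]
p=np.load("scene0.npz")["p"]
t=[patch("scene",p,*a) for a in L]
im=np.vstack([np.hstack(t[:3]),np.hstack(t[3:])])
im=np.clip(im.astype(float)*1.6,0,255).astype(np.uint8)
cv2.imwrite("pics/r0.png",im[:,:,::-1])
# rim fits: use top cloud, points z>20mm
for c in ["top","scene"]:
    X=np.load(c+"0.npz")["X"].reshape(-1,3)
    for n,(x,y) in dict(long=(.444,.163),sq=(.444,-.22)).items():
        q=X[(abs(X[:,0]-x)<.11)&(abs(X[:,1]-y)<.15)&(X[:,2]>.022)&(X[:,2]<.05)]
        print(c,n,cv2.minAreaRect(q[:,:2].astype(np.float32)*1000))
    for n,(x,y,z0,z1) in dict(head=(.674,.19,.014,.03),tail=(.647,-.289,.014,.03),amm=(.702,.011,.008,.03),brush=(.687,-.095,.012,.03),jar=(.642,.281,.045,.07),vert=(.662,-.183,.02,.05),glue=(.69,.086,.02,.12)).items():
        r=.07 if n=="brush" else .042
        q=X[(np.hypot(X[:,0]-x,X[:,1]-y)<r)&(X[:,2]>z0)&(X[:,2]<z1)]
        print(c,n,np.round(cv2.boxPoints(cv2.minAreaRect(q[:,:2].astype(np.float32)*1000))).tolist(),np.round(q[:,:2].mean(0)*1000))
E
```

```text
top long ((444.17425537109375, 165.5434112548828), (139.17784118652344, 259.98321533203125), 3.5473756790161133)
top sq ((444.42218017578125, -218.86880493164062), (177.39305114746094, 177.13050842285156), 84.67286682128906)
top head [[642.0, 214.0], [658.0, 158.0], [704.0, 171.0], [688.0, 227.0]] [673. 192.]
top tail [[618.0, -265.0], [629.0, -319.0], [674.0, -310.0], [664.0, -256.0]] [ 646. -287.]
top amm [[667.0, -2.0], [721.0, -19.0], [735.0, 26.0], [681.0, 43.0]] [700.  12.]
top brush [[625.0, -78.0], [632.0, -165.0], [751.0, -156.0], [744.0, -69.0]] [694. -97.]
top jar [[618.0, 305.0], [620.0, 264.0], [660.0, 266.0], [658.0, 307.0]] [640. 285.]
top vert [[621.0, -176.0], [645.0, -220.0], [699.0, -191.0], [676.0, -147.0]] [ 665. -181.]
top glue [[670.0, 109.0], [672.0, 71.0], [709.0, 73.0], [706.0, 111.0]] [685.  89.]
scene long ((444.2037048339844, 163.2052001953125), (142.17605590820312, 263.177490234375), 3.647125482559204)
scene sq ((445.47491455078125, -221.23895263671875), (177.14019775390625, 179.29150390625), 84.79132080078125)
scene head [[642.0, 211.0], [662.0, 155.0], [705.0, 171.0], [686.0, 226.0]] [675. 189.]
scene tail [[618.0, -267.0], [629.0, -322.0], [677.0, -313.0], [666.0, -257.0]] [ 649. -290.]
scene amm [[670.0, -7.0], [725.0, -20.0], [736.0, 27.0], [681.0, 40.0]] [706.   6.]
scene brush [[627.0, -80.0], [631.0, -162.0], [752.0, -155.0], [747.0, -73.0]] [ 701. -101.]
scene jar [[617.0, 295.0], [630.0, 257.0], [668.0, 270.0], [655.0, 308.0]] [645. 279.]
scene vert [[622.0, -179.0], [647.0, -224.0], [701.0, -194.0], [675.0, -149.0]] [ 669. -185.]
scene glue [[672.0, 82.0], [689.0, 61.0], [720.0, 85.0], [703.0, 107.0]] [699.  81.]
```

View pics/r0.png

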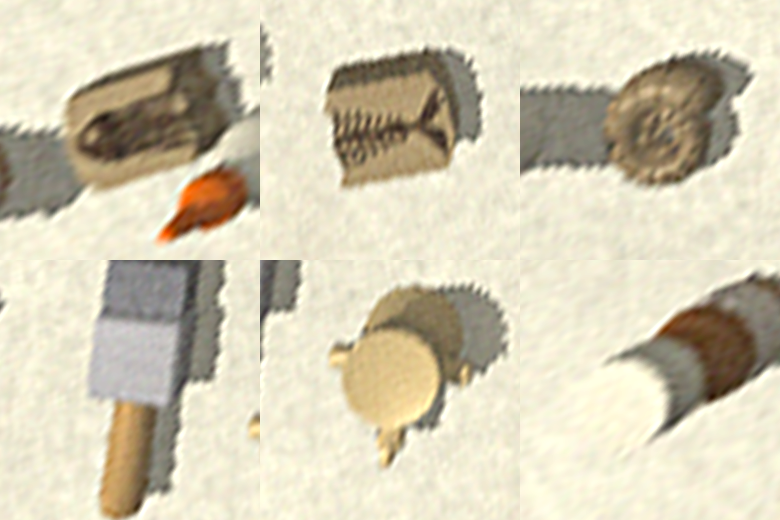

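The top view is laid out with +x up and +y to the left. The wanted brush is the one at top-view pixel (400,215), since the other at (550,415) lies farther right. In the rectified patches, the head's skull points to +y and the tail's fork to -y.

```bash
python3 - <<'E'
from h import *
o=get_obs(); print(o["time"],o["tool_pos"],o["ee_rot"],o["width"],o["joint_positions"])
from scipy.spatial.transform import Rotation as R
print(R.from_euler("xyz",o["ee_rot"]).as_matrix().round(3))
E
```

```text
1.1 [ 0.18745841 -0.51707699  0.21950067] [3.14151772e+00 4.85744697e-07 3.47766240e-01] 0.09426838630654291 [-1.32609304e+00  8.71944324e-02  1.37071625e+00  7.27211422e-06
  1.68360739e+00 -1.03062132e-01]
[[ 0.94   0.341  0.   ]
 [ 0.341 -0.94  -0.   ]
 [-0.     0.    -1.   ]]
```

Emit:
move_arm:
  steps: [0, 0, 1.418, 0.4595, 0.228, -0.08, 0.75, 0, 0, 1.418, 0.4595, 0.228, -0.08, 0.75, 0, 0, 1.418, 0.4595, 0.228, -0.08, 0.75, 0, 0, 1.418, 0.4595, 0.228, -0.08, 0.75, 0, 0, 1.418, 0.4595, 0.228, -0.08, 0.75, 0, 0, 1.418, 0.4595, 0.228, -0.08, 0.75, 0, 0, 1.418, 0.4595, 0.228, -0.08, 0.75, 0, 0, 1.418, 0.4595, 0.228, -0.08, 0.75, 0, 0, 1.418, 0.4595, 0.228, -0.08, 0.75, 0, 0, 1.418, 0.4595, 0.228, -0.08, 0.75, 0, 0, 1.418, 0.4595, 0.228, -0.08, 0.75, 0, 0, 1.418, 0.4595, 0.228, -0.08, 0.75]

```text
time: 2.3
tool_pos: [0.6488, -0.2865, 0.1374]
ee_rot: [-3.14, -0.002, 1.77]
wrist_force: [-0.3, -0.1, 0.5]
width: 0.0707
finger_force: 0.0
```

```bash
cat > wr.py <<'E'
from rect import *
import sys
def look(x,y,name,zlo=.013,zhi=.03,r=.045):
    o=get_obs(); p,d=snapshot("wrist"); X=cloud("wrist",d).reshape(-1,3)
    q=X[(d.ravel()>0)&(np.hypot(X[:,0]-x,X[:,1]-y)<r)&(X[:,2]>zlo)&(X[:,2]<zhi)]
    print(o["time"],np.round(o["tool_pos"],4),np.round(o["ee_rot"],3),round(o["width"],4),"n",len(q))
    if len(q)>10: print(cv2.minAreaRect(q[:,:2].astype(np.float32)*1000), np.round((q.min(0)+q.max(0))*500,1))
    cv2.imwrite(f"pics/{name}.png",p[:,:,::-1])
if __name__=="__main__": look(float(sys.argv[1]),float(sys.argv[2]),sys.argv[3],*map(float,sys.argv[4:]))
E
python3 wr.py .647 -.289 w1
```

```text
2.3 [ 0.6488 -0.2865  0.1374] [-3.14e+00 -2.00e-03  1.77e+00] 0.0707 n 3119
((644.4004516601562, -290.75311279296875), (45.977691650390625, 57.158729553222656), 10.577890396118164) [ 643.6 -290.2   17.6]
```

View pics/w1.png

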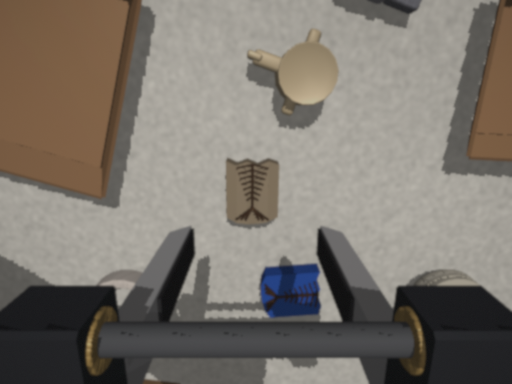

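Emit:
move_arm:
  steps: [0, 0, -0.01, -0.0015, -0.001, -0.04, 0.75, 0, 0, -0.01, -0.0015, -0.001, -0.08, 0.75, 0, 0, -0.01, -0.0015, -0.001, -0.11, 0.75, 0, 0, -0.01, -0.0015, -0.001, -0.1215, 0.75, 0, 0, -0.01, -0.0015, -0.001, -0.1215, 0.75, 0, 0, -0.01, -0.0015, -0.001, -0.1215, 0.75, 0, 0, -0.01, -0.0015, -0.001, -0.1215, 0.3, 0, 0, -0.01, -0.0015, -0.001, -0.1215, 0.3, 0, 0, -0.01, -0.0015, -0.001, -0.1215, 0.3, 0, 0, -0.01, -0.0015, -0.001, -0.1215, 0.3, 0, 0, -0.01, -0.0015, -0.001, -0.1215, 0.3, 0, 0, -0.01, -0.0015, -0.001, -0.1215, 0.3]

```text
time: 3.55
tool_pos: [0.6459, -0.2902, 0.0188]
ee_rot: [3.141, 0.001, 1.756]
wrist_force: [0.0, 0.3, 2.2]
width: 0.0457
finger_force: 30.0
```

Emit:
move_arm:
  steps: [0, 0, 0, 0, 0, 0.015, 0.3, 0, 0, 0, 0, 0, 0.045, 0.3, 0, 0, 0, 0, 0, 0.08, 0.3, 0, 0, 0, -0.004, 0.008, 0.1, 0.3, 0, 0, -0.01, -0.014, 0.028, 0.11, 0.3, 0, 0, -0.02, -0.03, 0.06, 0.11, 0.3, 0, 0, -0.04, -0.048, 0.096, 0.11, 0.3, 0, 0, -0.05, -0.066, 0.131, 0.11, 0.3, 0, 0, -0.07, -0.084, 0.167, 0.11, 0.3, 0, 0, -0.08, -0.102, 0.203, 0.11, 0.3, 0, 0, -0.1, -0.12, 0.239, 0.11, 0.3, 0, 0, -0.122, -0.138, 0.275, 0.11, 0.3]

```text
time: 4.75
tool_pos: [0.5057, -0.0133, 0.1279]
ee_rot: [-3.141, -0.0, 1.633]
wrist_force: [1.0, 0.1, -2.1]
width: 0.0454
finger_force: 30.0
```

Emit:
move_arm:
  steps: [0, 0, 0, -0.018, 0.036, 0, 0.3, 0, 0, 0, -0.036, 0.072, 0, 0.3, 0, 0, 0, -0.05, 0.1, 0, 0.3, 0, 0, 0, -0.057, 0.113, 0, 0.3, 0, 0, 0, -0.0595, 0.1184, 0, 0.3, 0, 0, 0, -0.0595, 0.1184, -0.01, 0.3, 0, 0, 0, -0.0595, 0.1184, -0.035, 0.3, 0, 0, 0, -0.0595, 0.1184, -0.06, 0.3, 0, 0, 0, -0.0595, 0.1184, -0.08, 0.3, 0, 0, 0, -0.0595, 0.1184, -0.09, 0.3, 0, 0, 0, -0.0595, 0.1184, -0.095, 0.3, 0, 0, 0, -0.0595, 0.1184, -0.095, 0.3]

```text
time: 5.95
tool_pos: [0.448, 0.1027, 0.0325]
ee_rot: [-3.141, 0.0, 1.633]
wrist_force: [-0.2, 0.5, -1.7]
width: 0.0457
finger_force: 30.0
```

```bash
python3 - <<'E'
from h import *
o=get_obs();print(o["time"],o["tool_pos"],o["ee_rot"],o["width"])
for c in ["scene","top"]:
    p,d=snapshot(c);X=cloud(c,d).reshape(-1,3)
    q=X[(abs(X[:,0]-.444)<.11)&(abs(X[:,1]-.23)<.075)&(X[:,2]>.02)&(X[:,2]<.05)]
    print(c,cv2.minAreaRect(q[:,:2].astype(np.float32)*1000))
    q=X[(abs(X[:,0]-.444)<.02)&(abs(X[:,1]-.2)<.03)]; print(np.median(q[:,2]))
    if c=="scene": cv2.imwrite("pics/s1.png",cv2.resize(p[90:260,200:430,::-1],(690,510)))
E
```

```text
5.95 [0.44801196 0.10269868 0.03250046] [-3.14066582e+00  2.48350054e-04  1.63279273e+00] 0.04567084230110554
scene ((442.8721923828125, 223.53201293945312), (136.78298950195312, 139.1357879638672), 2.8719217777252197)
0.0015311206334861494
top ((439.71502685546875, 228.16375732421875), (138.760986328125, 132.9067840576172), 3.9091644287109375)
nan
  return _methods._mean(a, axis=axis, dtype=dtype,
  ret = ret.dtype.type(ret / rcount)
```

View pics/s1.png

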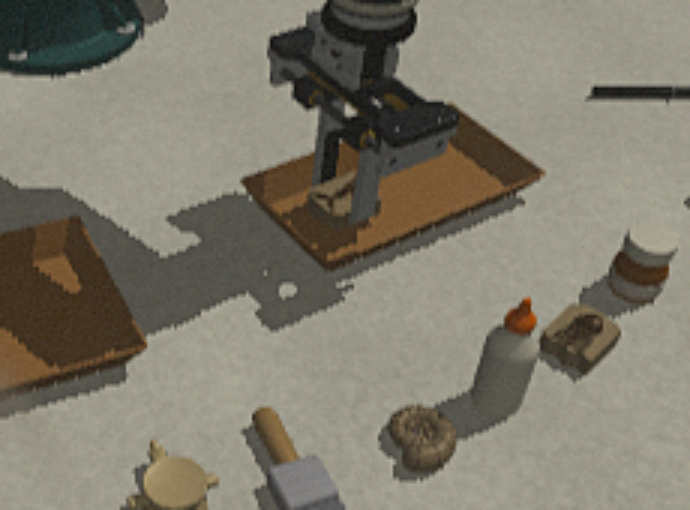

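Emit:
move_arm:
  steps: [0, 0, 0, 0, 0, -0.005, 0.3, 0, 0, 0, 0, 0, -0.009, 0.3, 0, 0, 0, 0, 0, -0.0105, 0.3, 0, 0, 0, 0, 0, -0.0105, 0.3, 0, 0, 0, 0, 0, -0.0105, 0.62, 0, 0, 0, 0, 0, -0.0105, 0.62, 0, 0, 0, 0, 0, -0.0105, 0.62, 0, 0, 0, 0, 0, -0.0105, 0.62, 0, 0, 0, 0, 0, 0.01, 0.62, 0, 0, 0, 0, 0, 0.04, 0.65, 0, 0, 0, 0, 0, 0.08, 0.7, 0, 0, 0, 0, 0, 0.12, 0.75]

```text
time: 7.25
tool_pos: [0.4475, 0.1033, 0.1541]
ee_rot: [-3.141, 0.0, 1.634]
wrist_force: [-0.1, -0.3, -0.2]
width: 0.0696
finger_force: 0.0
```

Emit:
move_arm:
  steps: [0, 0, 0.22, 0.226, 0.0876, 0, 0.75, 0, 0, 0.22, 0.226, 0.0876, 0, 0.75, 0, 0, 0.22, 0.226, 0.0876, 0, 0.75, 0, 0, 0.22, 0.226, 0.0876, 0, 0.75, 0, 0, 0.22, 0.226, 0.0876, 0, 0.75, 0, 0, 0.22, 0.226, 0.0876, 0, 0.75, 0, 0, 0.22, 0.226, 0.0876, 0, 0.75, 0, 0, 0.22, 0.226, 0.0876, 0, 0.75, 0, 0, 0.22, 0.226, 0.0876, 0, 0.75]

```text
time: 8.15
tool_pos: [0.6732, 0.1905, 0.1547]
ee_rot: [3.14, 0.0, 1.854]
wrist_force: [0.0, 0.7, 0.2]
width: 0.0706
finger_force: 0.0
```

```bash
python3 wr.py .674 .191 w2 .013 .019
```

```text
8.15 [0.6732 0.1905 0.1547] [3.14  0.    1.854] 0.0706 n 2122
((672.9512939453125, 191.23922729492188), (45.768638610839844, 57.86186218261719), 17.334012985229492) [673.8 190.5  16. ]
```

View pics/w2.png

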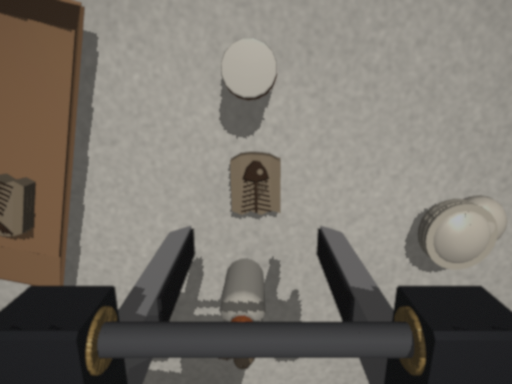

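Emit:
move_arm:
  steps: [0, 0, 0.02, -0.001, 0, -0.04, 0.75, 0, 0, 0.02, -0.001, 0, -0.08, 0.75, 0, 0, 0.02, -0.001, 0, -0.115, 0.75, 0, 0, 0.02, -0.001, 0, -0.13, 0.75, 0, 0, 0.02, -0.001, 0, -0.135, 0.75, 0, 0, 0.02, -0.001, 0, -0.135, 0.75, 0, 0, 0.02, -0.001, 0, -0.135, 0.3, 0, 0, 0.02, -0.001, 0, -0.135, 0.3, 0, 0, 0.02, -0.001, 0, -0.135, 0.3, 0, 0, 0.02, -0.001, 0, -0.135, 0.3, 0, 0, 0.02, -0.001, 0, -0.135, 0.3, 0, 0, 0.02, -0.001, 0, -0.135, 0.3]

```text
time: 9.4
tool_pos: [0.6737, 0.191, 0.0195]
ee_rot: [3.139, 0.0, 1.874]
wrist_force: [-0.9, -0.1, 4.6]
width: 0.0459
finger_force: 30.0
```

Emit:
move_arm:
  steps: [0, 0, 0, 0, 0, 0.015, 0.3, 0, 0, 0, 0, 0, 0.045, 0.3, 0, 0, 0, 0, 0, 0.075, 0.3, 0, 0, -0.02, -0.008, -0.001, 0.09, 0.3, 0, 0, -0.06, -0.03, -0.002, 0.095, 0.3, 0, 0, -0.1, -0.065, -0.004, 0.095, 0.3, 0, 0, -0.14, -0.102, -0.006, 0.095, 0.3, 0, 0, -0.18, -0.14, -0.009, 0.095, 0.3, 0, 0, -0.22, -0.178, -0.011, 0.095, 0.3, 0, 0, -0.24, -0.208, -0.013, 0.095, 0.3, 0, 0, -0.24, -0.225, -0.0147, 0.095, 0.3, 0, 0, -0.24, -0.2296, -0.0147, 0.095, 0.3]

```text
time: 10.6
tool_pos: [0.4407, 0.1759, 0.1124]
ee_rot: [-3.14, 0.0, 1.634]
wrist_force: [-0.6, 0.6, -1.4]
width: 0.0457
finger_force: 30.0
```

Emit:
move_arm:
  steps: [0, 0, 0, 0, 0, -0.01, 0.3, 0, 0, 0, 0, 0, -0.035, 0.3, 0, 0, 0, 0, 0, -0.06, 0.3, 0, 0, 0, 0, 0, -0.078, 0.3, 0, 0, 0, 0, 0, -0.085, 0.3, 0, 0, 0, 0, 0, -0.0895, 0.3, 0, 0, 0, 0, 0, -0.0895, 0.3, 0, 0, 0, 0, 0, -0.0895, 0.3]

```text
time: 11.4
tool_pos: [0.4444, 0.1765, 0.0243]
ee_rot: [3.14, -0.0, 1.634]
wrist_force: [0.6, -0.6, -1.6]
width: 0.0458
finger_force: 30.0
```

Emit:
move_arm:
  steps: [0, 0, 0, 0, 0, -0.001, 0.3, 0, 0, 0, 0, 0, -0.001, 0.3, 0, 0, 0, 0, 0, -0.001, 0.62, 0, 0, 0, 0, 0, -0.001, 0.62, 0, 0, 0, 0, 0, -0.001, 0.62, 0, 0, 0, 0, 0, -0.001, 0.62, 0, 0, 0, 0, 0, 0.015, 0.62, 0, 0, 0, 0, 0, 0.045, 0.65, 0, 0, 0, 0, 0, 0.085, 0.7, 0, 0, 0, 0, 0, 0.13, 0.75]

```text
time: 12.4
tool_pos: [0.4423, 0.1759, 0.1537]
ee_rot: [-3.139, 0.001, 1.634]
wrist_force: [0.6, 0.7, 0.4]
width: 0.0694
finger_force: 0.0
```

Emit:
move_arm:
  steps: [0, 0, 0, 0.1976, 0.1057, 0, 0.75, 0, 0, 0, 0.1976, 0.1057, 0, 0.75, 0, 0, 0, 0.1976, 0.1057, 0, 0.75, 0, 0, 0, 0.1976, 0.1057, 0, 0.75, 0, 0, 0, 0.1976, 0.1057, 0, 0.75, 0, 0, 0, 0.1976, 0.1057, 0, 0.75, 0, 0, 0, 0.1976, 0.1057, 0, 0.75, 0, 0, 0, 0.1976, 0.1057, 0, 0.75]

```text
time: 13.2
tool_pos: [0.64, 0.2814, 0.1539]
ee_rot: [-3.141, 0.0, 1.634]
wrist_force: [-0.4, 0.5, -0.4]
width: 0.0705
finger_force: 0.0
```

```bash
python3 wr.py .641 .282 w3 .054 .065
```

```text
13.2 [0.64   0.2814 0.1539] [-3.141  0.     1.634] 0.0705 n 1979
((640.4030151367188, 284.94842529296875), (40.90251922607422, 40.58706283569336), 37.058101654052734) [640.6 284.6  57.2]
```

View pics/w3.png

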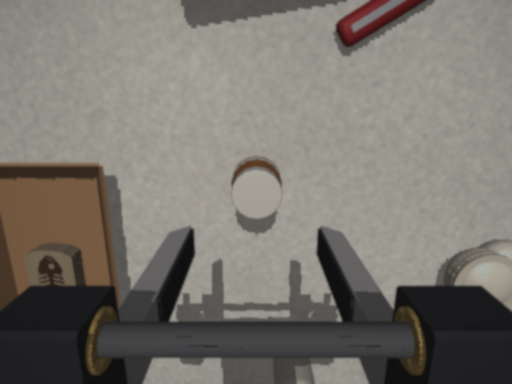

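Emit:
move_arm:
  steps: [0, 0, 0, 0, 0.0024, -0.03, 0.8, 0, 0, 0, 0, 0.0024, -0.065, 0.8, 0, 0, 0, 0, 0.0024, -0.1, 0.8, 0, 0, 0, 0, 0.0024, -0.125, 0.8, 0, 0, 0, 0, 0.0024, -0.1335, 0.8, 0, 0, 0, 0, 0.0024, -0.1335, 0.8, 0, 0, 0, 0, 0.0024, -0.1335, 0.3, 0, 0, 0, 0, 0.0024, -0.1335, 0.3, 0, 0, 0, 0, 0.0024, -0.1335, 0.3, 0, 0, 0, 0, 0.0024, -0.1335, 0.3, 0, 0, 0, 0, 0.0024, -0.1335, 0.3, 0, 0, 0, 0, 0.0024, -0.1335, 0.3]

```text
time: 14.45
tool_pos: [0.6415, 0.2846, 0.0214]
ee_rot: [3.14, -0.0, 1.634]
wrist_force: [-1.6, -1.1, 4.8]
width: 0.0451
finger_force: 30.0
```

Emit:
move_arm:
  steps: [0, 0, 0, 0, 0, 0.015, 0.3, 0, 0, 0, 0, 0, 0.045, 0.3, 0, 0, 0, 0, 0, 0.075, 0.3, 0, 0, 0, -0.006, -0.001, 0.09, 0.3, 0, 0, 0, -0.024, -0.005, 0.095, 0.3, 0, 0, 0, -0.056, -0.012, 0.095, 0.3, 0, 0, 0, -0.09, -0.019, 0.095, 0.3, 0, 0, 0, -0.124, -0.026, 0.095, 0.3, 0, 0, 0, -0.158, -0.033, 0.095, 0.3, 0, 0, 0, -0.185, -0.039, 0.095, 0.3, 0, 0, 0, -0.198, -0.0415, 0.095, 0.3, 0, 0, 0, -0.2017, -0.0423, 0.095, 0.3]

```text
time: 15.65
tool_pos: [0.4381, 0.2419, 0.1151]
ee_rot: [3.141, -0.0, 1.634]
wrist_force: [0.5, -0.3, -0.2]
width: 0.0453
finger_force: 30.0
```

Emit:
move_arm:
  steps: [0, 0, 0, 0, 0, -0.01, 0.3, 0, 0, 0, 0, 0, -0.035, 0.3, 0, 0, 0, 0, 0, -0.06, 0.3, 0, 0, 0, 0, 0, -0.078, 0.3, 0, 0, 0, 0, 0, -0.085, 0.3, 0, 0, 0, 0, 0, -0.0895, 0.3, 0, 0, 0, 0, 0, -0.0895, 0.3, 0, 0, 0, 0, 0, -0.0895, 0.3]

```text
time: 16.45
tool_pos: [0.4403, 0.2424, 0.0263]
ee_rot: [3.14, -0.001, 1.634]
wrist_force: [-0.2, -0.4, -0.1]
width: 0.0456
finger_force: 30.0
```

Emit:
move_arm:
  steps: [0, 0, 0, 0, 0, -0.0012, 0.3, 0, 0, 0, 0, 0, -0.0012, 0.3, 0, 0, 0, 0, 0, -0.0012, 0.62, 0, 0, 0, 0, 0, -0.0012, 0.62, 0, 0, 0, 0, 0, -0.0012, 0.62, 0, 0, 0, 0, 0, -0.0012, 0.62, 0, 0, 0, 0, 0, 0.02, 0.62, 0, 0, 0, 0, 0, 0.055, 0.7, 0, 0, 0, 0, 0, 0.095, 0.85, 0, 0, 0, 0, 0, 0.145, 0.95]

```text
time: 17.45
tool_pos: [0.438, 0.2415, 0.1702]
ee_rot: [-3.138, 0.001, 1.634]
wrist_force: [1.7, 0.7, -0.6]
width: 0.0784
finger_force: 0.0
```

Emit:
move_arm:
  steps: [0, 0, -0.33, 0.2627, -0.2311, -0.01, 0.95, 0, 0, -0.33, 0.2627, -0.2311, -0.01, 0.95, 0, 0, -0.33, 0.2627, -0.2311, -0.01, 0.95, 0, 0, -0.33, 0.2627, -0.2311, -0.01, 0.95, 0, 0, -0.33, 0.2627, -0.2311, -0.01, 0.95, 0, 0, -0.33, 0.2627, -0.2311, -0.01, 0.95, 0, 0, -0.33, 0.2627, -0.2311, -0.01, 0.95, 0, 0, -0.33, 0.2627, -0.2311, -0.01, 0.95, 0, 0, -0.33, 0.2627, -0.2311, -0.01, 0.95, 0, 0, -0.33, 0.2627, -0.2311, -0.01, 0.95, 0, 0, -0.33, 0.2627, -0.2311, -0.01, 0.95]

```text
time: 18.55
tool_pos: [0.7013, 0.0124, 0.1618]
ee_rot: [3.14, -0.001, 1.306]
wrist_force: [0.2, 0.6, -0.1]
width: 0.0897
finger_force: 0.0
```

```bash
python3 wr.py .702 .011 w4 .006 .03
```

```text
18.55 [0.7013 0.0124 0.1618] [ 3.140e+00 -1.000e-03  1.306e+00] 0.0897 n 2384
((700.9867553710938, 11.449665069580078), (49.14985275268555, 58.158172607421875), 76.02508544921875) [700.4  10.5  14.9]
```

View pics/w4.png

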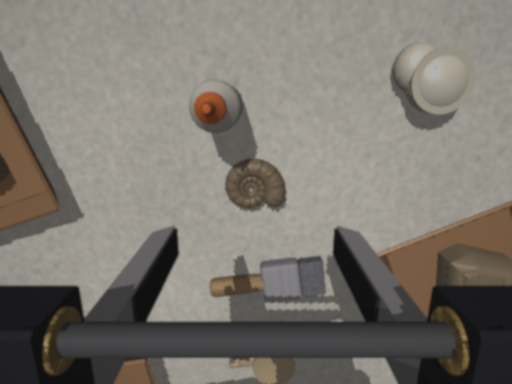

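```bash
python3 - <<'E'
from h import *
m=camera_model("wrist");R=cv2.Rodrigues(np.array(m["rvec"],float))[0]
print(-R.T@np.array(m["tvec"]).ravel(),R[2],get_obs()["tool_pos"])
X=np.load("scene0.npz")["X"].reshape(-1,3)
q=X[(np.hypot(X[:,0]-.69,X[:,1]-.086)<.04)]
for a in (.02,.06,.08,.1): 
    s=q[(q[:,2]>a)&(q[:,2]<a+.03)];print(a,s.min(0) if len(s) else 0,s.max(0) if len(s) else 0)
E
```

```text
[0.72238324 0.08883547 0.32698273] [-0.07184561 -0.26527077 -0.96149344] [0.7013822  0.01237928 0.1619425 ]
0.02 [0.67818351 0.06891018 0.02014309] [0.71176361 0.1020653  0.04999575]
0.06 [0.67510297 0.06939095 0.06044395] [0.71224282 0.10376167 0.08951656]
0.08 [0.68165386 0.07808871 0.08006106] [0.70235479 0.09835414 0.10938367]
0.1 [0.6897734  0.08428604 0.10009294] [0.69595179 0.09079923 0.11028775]
```

Emit:
move_arm:
  steps: [0, 0, 0.02, -0.001, 0, -0.035, 0.95, 0, 0, 0.02, -0.001, 0, -0.075, 0.95, 0, 0, 0.02, -0.001, 0, -0.11, 0.95, 0, 0, 0.02, -0.001, 0, -0.135, 0.95, 0, 0, 0.02, -0.001, 0, -0.1425, 0.95, 0, 0, 0.02, -0.001, 0, -0.1425, 0.95, 0, 0, 0.02, -0.001, 0, -0.1425, 0.4, 0, 0, 0.02, -0.001, 0, -0.1425, 0.4, 0, 0, 0.02, -0.001, 0, -0.1425, 0.4, 0, 0, 0.02, -0.001, 0, -0.1425, 0.4, 0, 0, 0.02, -0.001, 0, -0.1425, 0.4, 0, 0, 0.02, -0.001, 0, -0.1425, 0.4]

```text
time: 19.8
tool_pos: [0.7013, 0.0109, 0.019]
ee_rot: [3.141, -0.0, 1.324]
wrist_force: [-2.1, 0.3, 2.7]
width: 0.0578
finger_force: 30.0
```

Emit:
move_arm:
  steps: [0, 0, 0, 0, 0, 0.01, 0.4, 0, 0, 0, 0, 0, 0.035, 0.4, 0, 0, 0, 0, 0, 0.065, 0.4, 0, 0, 0, -0.005, -0.004, 0.09, 0.4, 0, 0, 0, -0.018, -0.014, 0.1, 0.4, 0, 0, 0.02, -0.042, -0.033, 0.1, 0.4, 0, 0, 0.05, -0.07, -0.055, 0.1, 0.4, 0, 0, 0.08, -0.098, -0.077, 0.1, 0.4, 0, 0, 0.1, -0.126, -0.099, 0.1, 0.4, 0, 0, 0.12, -0.154, -0.121, 0.1, 0.4, 0, 0, 0.14, -0.182, -0.143, 0.1, 0.4, 0, 0, 0.154, -0.21, -0.165, 0.1, 0.4]

```text
time: 21.0
tool_pos: [0.4896, -0.1548, 0.118]
ee_rot: [3.142, 0.0, 1.479]
wrist_force: [0.3, -1.2, -0.8]
width: 0.0573
finger_force: 30.0
```

Emit:
move_arm:
  steps: [0, 0, 0, -0.025, -0.02, 0, 0.4, 0, 0, 0, -0.038, -0.03, 0, 0.4, 0, 0, 0, -0.043, -0.034, 0, 0.4, 0, 0, 0, -0.043, -0.034, -0.01, 0.4, 0, 0, 0, -0.043, -0.034, -0.035, 0.4, 0, 0, 0, -0.043, -0.034, -0.06, 0.4, 0, 0, 0, -0.043, -0.034, -0.08, 0.4, 0, 0, 0, -0.043, -0.034, -0.09, 0.4, 0, 0, 0, -0.043, -0.034, -0.095, 0.4, 0, 0, 0, -0.043, -0.034, -0.095, 0.4, 0, 0, 0, -0.043, -0.034, -0.0955, 0.4, 0, 0, 0, -0.043, -0.034, -0.0955, 0.4]

```text
time: 22.2
tool_pos: [0.4487, -0.1883, 0.0232]
ee_rot: [3.14, 0.001, 1.478]
wrist_force: [-0.0, -0.2, -0.9]
width: 0.0574
finger_force: 30.0
```

Emit:
move_arm:
  steps: [0, 0, 0, 0, 0, -0.0006, 0.4, 0, 0, 0, 0, 0, -0.0006, 0.4, 0, 0, 0, 0, 0, -0.0006, 0.8, 0, 0, 0, 0, 0, -0.0006, 0.8, 0, 0, 0, 0, 0, -0.0006, 0.8, 0, 0, 0, 0, 0, -0.0006, 0.8, 0, 0, 0, 0, 0, 0.02, 0.8, 0, 0, 0, 0, 0, 0.055, 0.8, 0, 0, 0, 0, 0, 0.095, 0.75, 0, 0, 0, 0, 0, 0.138, 0.7]

```text
time: 23.2
tool_pos: [0.4473, -0.1877, 0.1612]
ee_rot: [-3.14, -0.001, 1.478]
wrist_force: [1.5, -0.6, -0.9]
width: 0.0667
finger_force: 0.0
```

Emit:
move_arm:
  steps: [0, 0, -1.627, 0.246, 0.0915, 0, 0.7, 0, 0, -1.627, 0.246, 0.0915, 0, 0.7, 0, 0, -1.627, 0.246, 0.0915, 0, 0.7, 0, 0, -1.627, 0.246, 0.0915, 0, 0.7, 0, 0, -1.627, 0.246, 0.0915, 0, 0.7, 0, 0, -1.627, 0.246, 0.0915, 0, 0.7, 0, 0, -1.627, 0.246, 0.0915, 0, 0.7, 0, 0, -1.627, 0.246, 0.0915, 0, 0.7, 0, 0, -1.627, 0.246, 0.0915, 0, 0.7, 0, 0, -1.627, 0.246, 0.0915, 0, 0.7, 0, 0, -1.627, 0.246, 0.0915, 0, 0.7, 0, 0, -1.627, 0.246, 0.0915, 0, 0.7]

```text
time: 24.4
tool_pos: [0.6939, -0.0966, 0.1602]
ee_rot: [3.142, 0.0, -0.149]
wrist_force: [0.3, -0.5, -0.4]
width: 0.0657
finger_force: 0.0
```

Emit:
move_arm:
  steps: [0, 0, 0, 0, 0, 0, 0.7, 0, 0, 0, 0, 0, 0, 0.7]

```text
time: 24.6
tool_pos: [0.6939, -0.0966, 0.1604]
ee_rot: [3.142, 0.0, -0.147]
wrist_force: [0.5, 0.2, -0.3]
width: 0.066
finger_force: 0.0
```

```bash
python3 wr.py .69 -.096 w5 .015 .03 .068; python3 - <<'E'
from h import *
p=cv2.imread("pics/w5.png");print([round(s["score"],2) for s in silhouettes("wrist","brush")])
E
```

```text
24.6 [ 0.6939 -0.0966  0.1604] [ 3.142  0.    -0.147] 0.066 n 3892
((690.79443359375, -97.5899887084961), (108.76386260986328, 91.90482330322266), 29.99839210510254) [ 685.8 -118.    18.5]
[0.7]
```

View pics/w5.png

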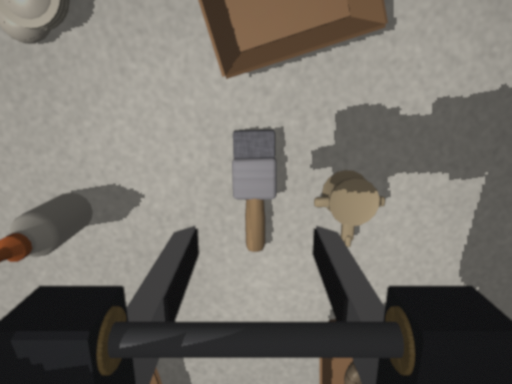

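Emit:
move_arm:
  steps: [0, 0, 0, 0, 0, -0.035, 0.63, 0, 0, 0, 0, 0, -0.075, 0.63, 0, 0, 0, 0, 0, -0.11, 0.63, 0, 0, 0, 0, 0, -0.135, 0.63, 0, 0, 0, 0, 0, -0.1425, 0.63, 0, 0, 0, 0, 0, -0.1425, 0.63, 0, 0, 0, 0, 0, -0.1425, 0.25, 0, 0, 0, 0, 0, -0.1425, 0.25, 0, 0, 0, 0, 0, -0.1425, 0.25, 0, 0, 0, 0, 0, -0.1425, 0.25, 0, 0, 0, 0, 0, -0.1425, 0.25, 0, 0, 0, 0, 0, -0.1425, 0.25]

```text
time: 25.9
tool_pos: [0.6951, -0.0968, 0.0197]
ee_rot: [3.141, -0.003, -0.149]
wrist_force: [0.3, -0.3, 5.0]
width: 0.0419
finger_force: 30.0
```

Emit:
move_arm:
  steps: [0, 0, 0, 0, 0, 0.01, 0.25, 0, 0, 0, 0, 0, 0.035, 0.25, 0, 0, 0, 0, 0, 0.065, 0.25, 0, 0, 0, -0.005, -0.003, 0.09, 0.25, 0, 0, 0, -0.02, -0.013, 0.1, 0.25, 0, 0, 0.01, -0.05, -0.032, 0.1, 0.25, 0, 0, 0.02, -0.08, -0.051, 0.1, 0.25, 0, 0, 0.03, -0.11, -0.07, 0.1, 0.25, 0, 0, 0.04, -0.14, -0.089, 0.1, 0.25, 0, 0, 0.05, -0.17, -0.108, 0.1, 0.25, 0, 0, 0.055, -0.2, -0.127, 0.1, 0.25, 0, 0, 0.055, -0.225, -0.143, 0.1, 0.25]

```text
time: 27.1
tool_pos: [0.4668, -0.24, 0.1176]
ee_rot: [-3.141, 0.002, -0.095]
wrist_force: [0.2, -0.2, -0.6]
width: 0.0416
finger_force: 30.0
```

Emit:
move_arm:
  steps: [0, 0, 0, -0.014, -0.009, 0, 0.25, 0, 0, 0, -0.02, -0.013, 0, 0.25, 0, 0, 0, -0.02, -0.013, -0.01, 0.25, 0, 0, 0, -0.02, -0.013, -0.03, 0.25, 0, 0, 0, -0.02, -0.013, -0.05, 0.25, 0, 0, 0, -0.02, -0.013, -0.06, 0.25, 0, 0, 0, -0.02, -0.013, -0.06, 0.25, 0, 0, 0, -0.02, -0.013, -0.06, 0.25]

```text
time: 27.9
tool_pos: [0.4496, -0.2523, 0.0581]
ee_rot: [-3.142, -0.0, -0.093]
wrist_force: [-0.2, -0.2, -0.0]
width: 0.0417
finger_force: 30.0
```

```bash
python3 - <<'E'
from h import *
p,d=snapshot("scene");a=cv2.resize(p[130:280,110:310,::-1],(800,600),interpolation=cv2.INTER_CUBIC)
cv2.imwrite("pics/s2.png",a)
E
```

```text
(no output)
```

View pics/s2.png

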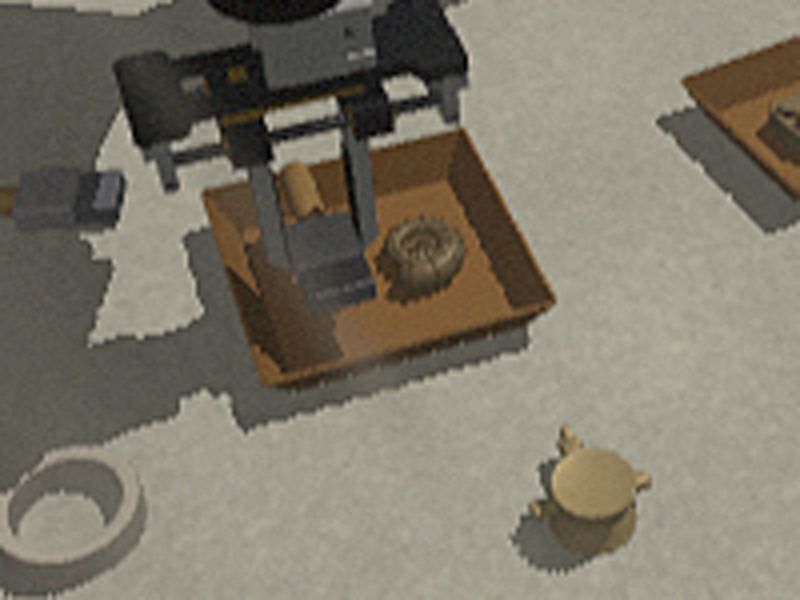

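Emit:
move_arm:
  steps: [0, 0, 0, 0, 0, -0.012, 0.25, 0, 0, 0, 0, 0, -0.025, 0.25, 0, 0, 0, 0, 0, -0.032, 0.25, 0, 0, 0, 0, 0, -0.0353, 0.25, 0, 0, 0, 0, 0, -0.0353, 0.25, 0, 0, 0, 0, 0, -0.0353, 0.25, 0, 0, 0, 0, 0, -0.0353, 0.25, 0, 0, 0, 0, 0, -0.0353, 0.52, 0, 0, 0, 0, 0, -0.0353, 0.52, 0, 0, 0, 0, 0, -0.0353, 0.52, 0, 0, 0, 0, 0, -0.0353, 0.52]

```text
time: 29.05
tool_pos: [0.449, -0.2526, 0.0226]
ee_rot: [3.141, -0.0, -0.094]
wrist_force: [0.3, 0.1, -0.2]
width: 0.0489
finger_force: 0.0
```

Emit:
move_arm:
  steps: [0, 0, 0, 0, 0, 0.01, 0.52, 0, 0, 0, 0, 0, 0.035, 0.52, 0, 0, 0, 0, 0, 0.075, 0.52, 0, 0, 0, 0, 0, 0.12, 0.6, 0, 0, 0, -0.04, -0.03, 0.15, 0.6, 0, 0, 0, -0.08, -0.06, 0.18, 0.6, 0, 0, 0, -0.12, -0.1, 0.2, 0.6, 0, 0, 0, -0.14, -0.14, 0.2, 0.6, 0, 0, 0, -0.15, -0.17, 0.2, 0.6, 0, 0, 0, -0.15, -0.18, 0.2, 0.6, 0, 0, 0, -0.15, -0.18, 0.2, 0.6]

```text
time: 30.15
tool_pos: [0.2983, -0.4337, 0.2229]
ee_rot: [-3.141, -0.0, -0.097]
wrist_force: [-0.4, 0.3, -0.4]
width: 0.0566
finger_force: 0.0
```

```bash
python3 - <<'E'
from rect import *
o=get_obs();print(o["time"],o["tool_pos"])
ims=[]
for c in ["scene","top"]:
    p,d=snapshot(c);X=cloud(c,d).reshape(-1,3)
    for n,(tx,ty,a) in dict(long=(.4442,.1643,.063),sq=(.445,-.220,-.093)).items():
        q=X-[tx,ty,0]; ca,sa=np.cos(a),np.sin(a)
        q=np.c_[q[:,0]*ca+q[:,1]*sa,-q[:,0]*sa+q[:,1]*ca,q[:,2]]
        for m,(x,y,r,lo,hi) in ({"jar":(0,.078,.027,.05,.07),"head":(0,.012,.036,.015,.03),"tail":(0,-.061,.036,.015,.03)} if n=="long" else {"amm":(0,.032,.036,.01,.03),"brush":(0,-.032,.062,.017,.03)}).items():
            s=q[(np.hypot(q[:,0]-x,q[:,1]-y)<r)&(q[:,2]>lo)&(q[:,2]<hi)&(abs(q[:,0])<.062)]
            if m=="brush": s=s[(s[:,1]<0)&(s[:,1]>-.064)]
            if len(s)>5: print(c,m,np.round(cv2.boxPoints(cv2.minAreaRect(s[:,:2].astype(np.float32)*1000))).tolist(),"zmed",np.round(np.percentile(s[:,2],[10,50,90])*1000,1))
        ims.append(patch(c,p,tx,ty,.015,.14,300))
im=np.vstack([np.hstack(ims[:2]),np.hstack(ims[2:])]);im=np.clip(im*1.5,0,255).astype(np.uint8)
cv2.imwrite("pics/f.png",im[:,:,::-1])
E
```

```text
30.15 [ 0.29833405 -0.43374208  0.22285674]
scene jar [[-26.0, 70.0], [8.0, 47.0], [30.0, 80.0], [-4.0, 102.0]] zmed [53.1 59.  60.7]
scene head [[-23.0, -17.0], [25.0, -19.0], [27.0, 37.0], [-20.0, 40.0]] zmed [17.4 19.8 22.1]
scene tail [[-27.0, -36.0], [-20.0, -94.0], [32.0, -88.0], [25.0, -30.0]] zmed [17.6 19.8 21.5]
scene amm [[-25.0, 54.0], [-23.0, 6.0], [33.0, 8.0], [30.0, 56.0]] zmed [13.1 17.4 20.8]
scene brush [[-61.0, -14.0], [-60.0, -56.0], [59.0, -54.0], [59.0, -12.0]] zmed [17.9 20.1 22.1]
top jar [[-27.0, 74.0], [6.0, 51.0], [29.0, 83.0], [-4.0, 107.0]] zmed [55.8 59.7 63. ]
top head [[-23.0, -13.0], [24.0, -13.0], [24.0, 41.0], [-22.0, 42.0]] zmed [16.6 20.3 24.6]
top tail [[-23.0, -32.0], [-20.0, -88.0], [25.0, -86.0], [22.0, -30.0]] zmed [16.9 20.6 24.3]
top amm [[-29.0, 55.0], [-25.0, 8.0], [29.0, 13.0], [24.0, 60.0]] zmed [14.2 18.1 23.4]
top brush [[-62.0, -13.0], [-60.0, -55.0], [57.0, -49.0], [55.0, -8.0]] zmed [18.1 21.2 24.8]
```

View pics/f.png

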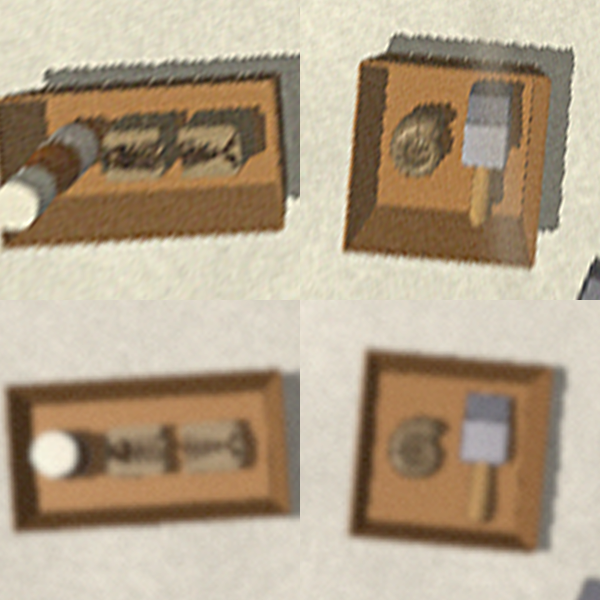

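The final view shows both kits as asked. Jar, head and tail lie in line in the long tray, with a gap of about 15 mm between the halves. The ammonite and brush lie flat and apart in the square tray.

```bash
python3 -c "
from bench import *
print(close_job())"
```

```text
the job is handed in; nothing more can be done
None
```

I placed both kits as asked and handed the job in at about 30 s on the robot clock; hand-in returned no verdict, but the final pictures show everything flat in its tray, with the broken ends about 15 mm apart.

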